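# Pack the drill's accessory tins into the transport case

### The arm

A 6-joint arm with a two-finger parallel gripper is mounted at the origin on the work surface. World frame = base frame: x ahead of the robot, y to its left, z up, the work surface at z = 0. Lengths are in m, angles in rad, forces in N, time in s.
With the tool pointing down it reaches from about 0.325 to 0.85 m from the base axis. Payload 15.5 kg.
Tool frame: the origin (TCP) lies at the very end of the fingers, on their centre line; the grasp point (between the pads) lies robot.hold_point_z behind it (robot.hold_point_z is the distance from the TCP to the grasp point, in m); y points along the fingers, z is the direction in which the jaws open and shut, and the axes are right-handed (so a half turn about y gives the same grasp; the last joint's range is limited). The gripper opens to 91 mm and grips with 3 to 60 N. Pads are 32 mm wide; open, the fingers measure 118 mm over their backs; the gripper's body (76 mm by 178 mm) begins 60 mm behind the grasp point.
Start: joints at [-0.096, 0.494, 1.345, -0, 1.302, -0.096], TCP at [0.625, 0, 0.19] pointing down, gripper open.
Joint ranges: [-2.91, 2.91], [-0.82, 2.16], [0.22, 2.67], [-1.22, 4.37], [0.12, 2.79], [-3.08, 3.08]. Speed limits (rad/s): [1.89, 1.89, 2.57, 3.01, 3.01, 3.01].

### API

Orientations are given as a rotation vector (axis times angle).
In Python, from station import status, camera, robot gives the robot as it stands.
- The arm moves only by the tool send_rows, never from a script. Its argument "deltas" is one flat list of numbers, 7 for each row, row after row: the shift along the tool's x, y, z in cm, then the turn, a rotation vector about the tool's x, y, z in rad, then the opening, from 0 (shut) to 1 (fully open). A call has 1 to 12 rows; each row is the pose to reach, as a shift and turn from the pose measured when the call began, along the tool's axes at that moment; what a row does not reach only later rows make up. A row lasts 1/10 s, in which the tool goes at most 50 mm and 8.59 degrees, less where a joint would pass 70% of its speed; a pose out of reach is approached as far as the arm can. A call with a gripper value outside its range is refused whole. The fingers move at their own pace and stop on an object; the grip force is fixed at half the most. Time passes only in rows, so rows that repeat a pose let the fingers close. It gives the time, the measured TCP pose, the force and the opening at its end, in the units of the state.
- status.read_state(): the state, without advancing time (a new reading comes with each control period).
- camera(name): name is "scene" or "side" or "wrist"; returns a dict with "img" (480x640x3 uint8, red, green, blue), "fx", "fy", "cx", "cy" (pixels), "pose" (4x4, takes a point from camera to world coordinates); the wrist camera has in their place "tool_from_camera" (4x4, takes a point from camera to tool coordinates, whose origin is the TCP and whose axes are the tool frame's). Camera axes: x right, y up, looking along -z (the intrinsics and any distortion apply to the point x, -y, -z); pixel columns grow to the right and rows downward; lengths in m; the calibration is good to about 2 mm. A picture is of the moment at which its call begins: read the wrist's pose just before it. There is no depth.
- robot.finish_job(): hands the job in, once; it reports no verdict.
The state is a dict: "time": time; "joint_pos": joint angles; "joint_velocities": joint speeds; "tau": joint torques, N m; "position": TCP position; "orientation": TCP orientation; "ft_force": force on the tool from outside, world axes, zero at the start; "torque": the same for the moment, N m; "gripper_width": finger opening in m.
Only numpy, scipy, OpenCV 4.12 (cv2) and the standard library are available. Lean on these libraries where they do the work, as an engineer would, in place of code of your own. Each camera call takes 0.05 s, during which the arm holds its last target.

### The job

Pack all three accessory tins into the open plywood transport case so that every one lies upright and flat on the case's floor at the same time. They only just fit: the long one has to have its end tucked under the batten across the case's end, and the others have to be laid out and pushed up snugly. Set them in gently, neither dropped nor forced, and leave the other things on the bench alone.

Things in the scene. Friction and masses are not known exactly. Their poses are not given: they have to be found in the camera images.
- case: Open plywood case, fixed to the bench. Origin: centre of its underside, z up. Outside 216 (x) x 165 (y) mm; inside x -100 to +100, y -74.5 to +74.5 mm, inner floor 8 mm above the origin. Walls 8 mm thick; both side walls and the +x end wall rise 34 mm above the inner floor, the -x end wall (towards the robot) 52 mm, with a batten on top that overhangs the inside. Rigid.
- batten_edge (a point): Middle of the batten's lower inner edge, axes as the case. The wooden batten runs across the case's whole width and overhangs the floor by 16 mm at the -x end (case x -100 to -84); underside 52 mm, top 62 mm above the inner floor. So the opening from above is 184 mm long, the floor 200 mm.
- long_tin_mid (a point): Long narrow tin: closed rigid grey metal box, 190 mm along its x, 48 along its y, 40 high, z up. A dark steel grip rib stands on the lid, centred, along x: 80 mm long, 14 thick, from 40 to 78 mm above the underside. The point is at the middle, 39 mm above the underside. About 0.28 to 0.56 kg. Too long to be lowered level past the batten: one end goes under it with the tin tilted.
- wide_tin_mid (a point): Larger of the two broad tins: closed rigid grey metal box, 112 mm along its x, 98 along its y, 40 high, z up. A dark steel grip rib stands on the lid, centred, along x: 60 mm long, 14 thick, from 40 to 78 mm above the underside. The point is at the middle, 39 mm above the underside. About 0.28 to 0.56 kg.
- short_tin_mid (a point): Smaller of the two broad tins: closed rigid grey metal box, 84 mm along its x, 98 along its y, 40 high, z up. A dark steel grip rib stands on the lid, centred, along x: 50 mm long, 14 thick, from 40 to 78 mm above the underside. The point is at the middle, 39 mm above the underside. About 0.22 to 0.45 kg.
- eyebolt: Steel lifting eye bolt lying on the bench beyond the case, about 130 mm long, 26 mm high, origin under the eye's centre. To be left alone.
- clamp: Steel C-clamp lying on the bench, about 230 x 90 mm, 20 mm high, origin on its underside in the middle of the frame. To be left alone.
- spanner: Steel spanner, 190 mm long, lying on the bench beyond the case. To be left alone.
- offcut: Timber offcut 60 x 110 x 45 mm high near the robot, origin under its centre. To be left alone.
Not all that is in view belongs to the job. What is shaped like the part that bears short_tin_mid but pink is not meant.

How it is judged:
At the end, for the whole second after the job is handed in: All three tins are within the case's walls, upright (within 0.04 rad) and flat on its inner floor (within 3 mm), at rest (x of long_tin_mid in the frame of case between -0.008 and 0.008 m and y of long_tin_mid in the frame of case between -0.054 and 0.054 m and z of long_tin_mid in the frame of case between 0.044 and 0.05 m and angle between each of long_tin_mid, wide_tin_mid, short_tin_mid's own z axis and vertical below 0.04 rad and linear speed of each of long_tin, wide_tin, short_tin below 0.01 m/s and x of wide_tin_mid in the frame of case between -0.048 and 0.048 m and y of wide_tin_mid in the frame of case between -0.029 and 0.029 m and z of wide_tin_mid in the frame of case between 0.044 and 0.05 m and x of short_tin_mid in the frame of case between -0.062 and 0.062 m and y of short_tin_mid in the frame of case between -0.029 and 0.029 m and z of short_tin_mid in the frame of case between 0.044 and 0.05 m); the robot touches nothing.
It fails at once if a bystander (eye bolt, clamp, spanner or offcut) is moved by more than 15 mm (distance of any of eyebolt, clamp, spanner, offcut from where it was at the start of the episode above 0.015 m).
It fails at once if a tin is dropped or forced into the case (more than 80 N between them) (contact force between any of long_tin, wide_tin, short_tin and case above 80 N).
It also fails if it takes over 72 s, if anything falls off the work surface, if the arm or the gripper's body presses on something with over 40 N, if the wrist force passes 120 N, or if a joint passes its speed limit or range.

## Working session

There is one attempt and no reset: what is moved stays moved. The work goes in short steps, Python scripts to look and compute and a tool call to move; the robot and the scene stay as the last step left them, time stands still between calls to the robot, and variables do not carry over. Pictures are saved under pics/ and viewed, and the job is handed in when it is done.

Besides the shell and the picture viewer there is one more tool, called after "Call:" by a JSON object that holds its "fn" and its "kwargs", one argument or row to a line. send_rows: Moves the arm, as the interface text tells. Its arguments: {"type":"object","properties":{"deltas":{"type":"array","items":{"type":"number"}}},"required":["deltas"]}

```bash
ls; mkdir -p pics; python3 - <<'E'
from station import status,camera,robot
import cv2,numpy as np
np.set_printoptions(precision=4,suppress=True)
print(status.read_state(), robot.hold_point_z)
for n in ["scene","side","wrist"]:
    c=camera(n); cv2.imwrite(f"pics/{n}0.png",c["img"][:,:,::-1]); print(n,{k:v for k,v in c.items() if k!="img"})
E
```

```text
pics
{'time': 0.0, 'joint_pos': array([-0.0955,  0.4941,  1.3461,  0.    ,  1.3025, -0.0955]), 'joint_velocities': array([-0.0005, -0.0007,  0.0007, -0.0003,  0.0004,  0.0002]), 'tau': array([ -0.0011, -87.8815, -38.1857,   0.0705,   0.0534,  -0.0002]), 'position': array([0.6246, 0.0001, 0.1899]), 'orientation': array([-1.21  ,  1.2101, -1.2086]), 'ft_force': array([-0.1239, -0.0068, -0.2607]), 'torque': array([-0.0535,  0.074 , -0.0564]), 'gripper_width': 0.09082360643278206} 0.0188
scene {'fx': 600.0259385466442, 'fy': 600.0259385466442, 'cx': 315.7050436134557, 'cy': 243.99245439685853, 'pose': array([[ 0.4127, -0.5033,  0.7592,  1.4617],
       [ 0.9107,  0.2125, -0.3542, -0.5009],
       [ 0.017 ,  0.8376,  0.546 ,  0.7392],
       [ 0.    ,  0.    ,  0.    ,  1.    ]])}
side {'fx': 602.0638041469848, 'fy': 602.0638041469848, 'cx': 317.6225188496948, 'cy': 223.99430382981822, 'pose': array([[-0.9721,  0.1225, -0.1999,  0.2702],
       [-0.2338, -0.5705,  0.7873,  0.9991],
       [-0.0176,  0.8121,  0.5833,  0.8411],
       [ 0.    ,  0.    ,  0.    ,  1.    ]])}
wrist {'fx': 339.1679935821294, 'fy': 339.1679935821294, 'cx': 320.21762210397736, 'cy': 237.23845996467108, 'tool_from_camera': array([[ 0.0004, -0.9681, -0.2504, -0.0704],
       [ 0.    ,  0.2504, -0.9681, -0.1939],
       [ 1.    ,  0.0004,  0.0002,  0.001 ],
       [ 0.    ,  0.    ,  0.    ,  1.    ]])}
```

View pics/scene0.png

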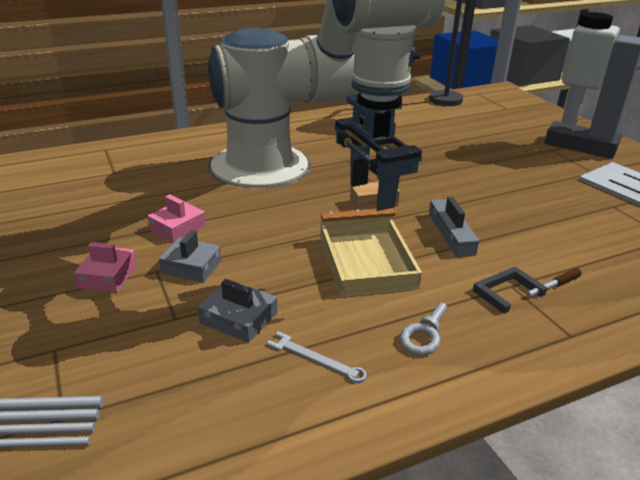

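View pics/side0.png

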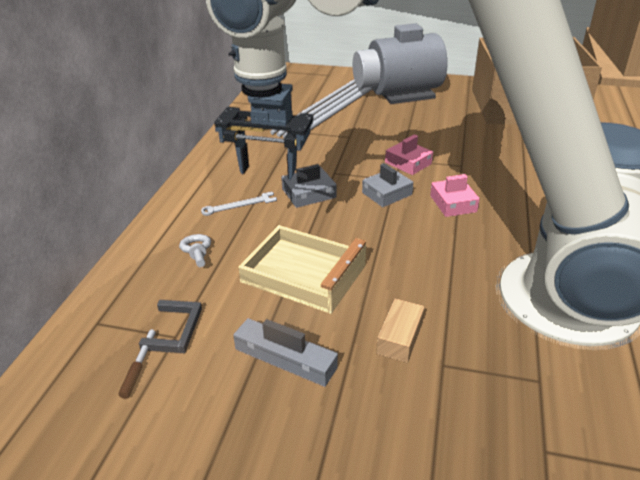

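View pics/wrist0.png

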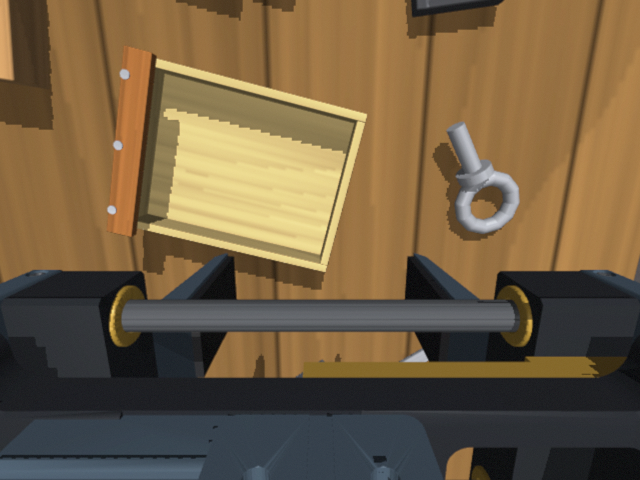

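Candidates (scene pixels): grey long tin (453,226), grey wide tin (238,305), grey short tin (190,257). The look-alikes are pink tins at (177,217) and (105,267). I choose the grey ones and check them in close crops.

```bash
python3 - <<'E'
import cv2
def crop(n,out,x,y,w,h,s):
    i=cv2.imread(f"pics/{n}0.png")[y:y+h,x:x+w]; cv2.imwrite(f"pics/{out}.png",cv2.resize(i,None,fx=s,fy=s,interpolation=cv2.INTER_CUBIC))
crop("scene","c1",150,220,135,130,5)
crop("scene","c2",310,185,175,115,4.5)
crop("side","c3",225,220,150,170,3.5)
crop("side","c4",270,130,160,85,5)
E
```

```text
(no output)
```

View pics/c1.png

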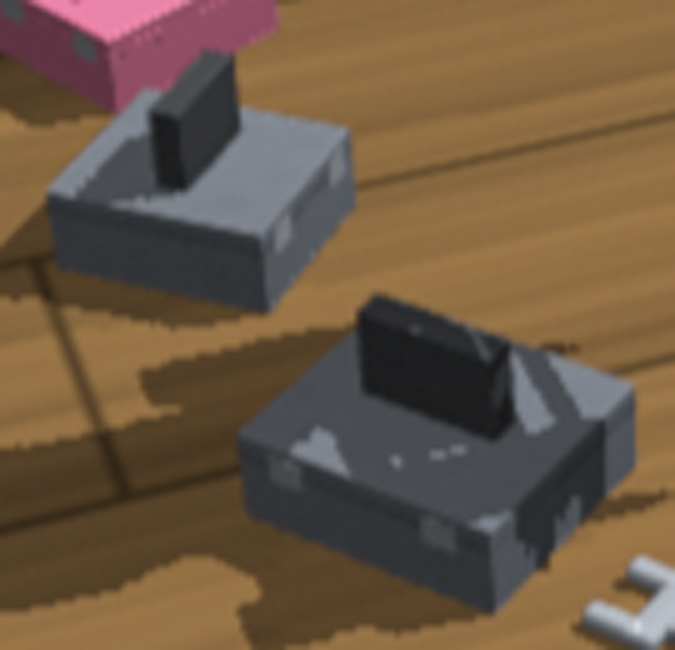

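View pics/c2.png

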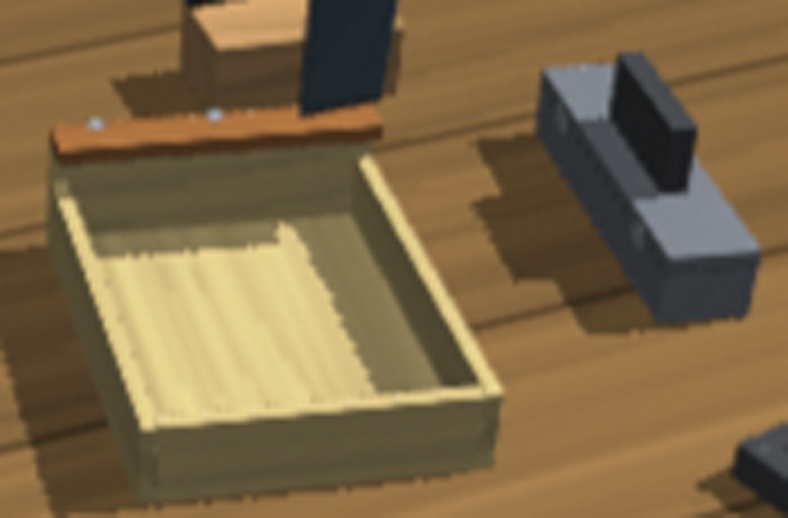

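View pics/c3.png

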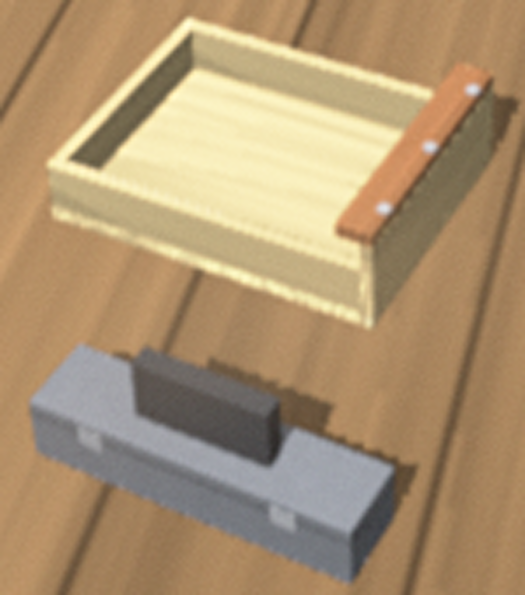

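View pics/c4.png

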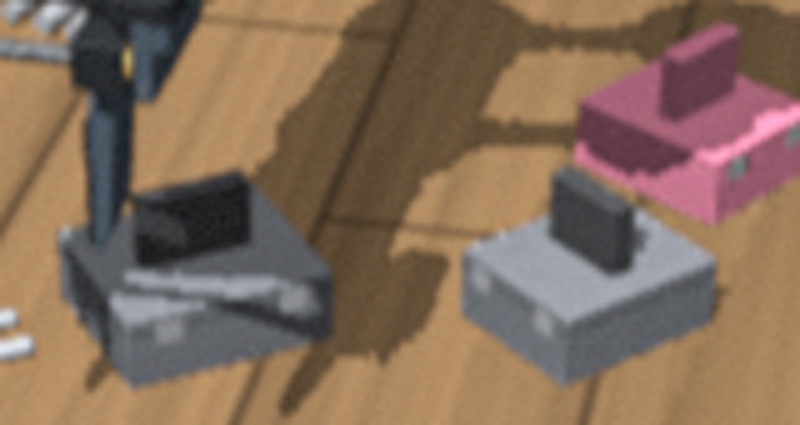

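```bash
cat > h.py <<'E'
import numpy as np, cv2
from scipy.spatial.transform import Rotation as R
from scipy.optimize import least_squares
np.set_printoptions(precision=4,suppress=True)
S=dict(f=600.0259,c=(315.705,243.992),T=np.array([[0.4127,-0.5033,0.7592,1.4617],[0.9107,0.2125,-0.3542,-0.5009],[0.017,0.8376,0.546,0.7392],[0,0,0,1]]))
D=dict(f=602.0638,c=(317.6225,223.994),T=np.array([[-0.9721,0.1225,-0.1999,0.2702],[-0.2338,-0.5705,0.7873,0.9991],[-0.0176,0.8121,0.5833,0.8411],[0,0,0,1]]))
TC=np.array([[0.0004,-0.9681,-0.2504,-0.0704],[0,0.2504,-0.9681,-0.1939],[1,0.0004,0.0002,0.001],[0,0,0,1]])
def toolT(p,o):
    T=np.eye(4);T[:3,:3]=R.from_rotvec(o).as_matrix();T[:3,3]=p;return T
def W(p,o): return dict(f=339.168,c=(320.2176,237.2385),T=toolT(p,o)@TC)
def proj(C,P):
    P=np.atleast_2d(P); q=(P-C['T'][:3,3])@C['T'][:3,:3]
    return np.c_[C['c'][0]+C['f']*q[:,0]/-q[:,2], C['c'][1]+C['f']*q[:,1]/q[:,2]]
def fit(obs,x0):
    """obs: list of (cam, model pts mm Nx3, px Nx2)"""
    def place(v,M):
        c,s=np.cos(v[2]),np.sin(v[2]); M=np.asarray(M)/1000.
        return np.c_[v[0]+c*M[:,0]-s*M[:,1], v[1]+s*M[:,0]+c*M[:,1], M[:,2]]
    f=lambda v: np.concatenate([((proj(C,place(v,M))-np.asarray(px))/C.get('s',1)).ravel() for C,M,px in obs])
    r=least_squares(f,x0,loss='soft_l1',x_scale=[.01,.01,.1])
    return r.x,[np.round(proj(C,place(r.x,M))-np.asarray(px),1).tolist() for C,M,px in obs]
def px(s,ox,oy,L): return np.array(L)/s+[ox,oy]
E
cat > m.py <<'E'
from h import *
p0=[0.6246,0.0001,0.1899];o0=[-1.21,1.2101,-1.2086]
Wc=W(p0,o0); print(R.from_rotvec(o0).as_matrix())
c1=lambda L:px(5,150,220,L); c2=lambda L:px(4.5,310,185,L); c3=lambda L:px(3.5,225,220,L); c4=lambda L:px(5,270,130,L)
def best(name,oS,oD,x0):
    out=[]
    for fl in (1,-1):
        M=np.array(oD[0],float)*[fl,fl,1]
        for y in np.arange(0,6.3,.7):
            v,r=fit([(S,oS[0],oS[1]),(D,M,oD[1])],[*x0,y]); out.append((sum(np.abs(np.concatenate(r)).ravel()),v,r))
    e,v,r=min(out,key=lambda t:t[0]); print(name,round(e,1),v,'\n  S',r[0],'\n  D',r[1])
    for lab,C,o in (('S',S,oS),('D',D,oD)):
        b=min((fit([(C,o[0],o[1])],[*x0,y]) for y in np.arange(0,6.3,.7)),key=lambda t:np.abs(np.array(t[1])).sum()); print('   only',lab,b[0])
best('wide',([(-56,-49,40),(56,-49,40),(56,49,40),(56,-49,0),(-56,-49,0)],c1([(240,433),(497,530),(633,383),(495,612),(245,515)])),
 ([(-56,49,40),(-56,-49,40),(56,-49,40),(-56,-49,0),(56,-49,0)],c4([(62,235),(130,325),(328,275),(137,385),(330,335)])),(.6,-.3))
best('short',([(-42,49,40),(-42,-49,40),(42,-49,40),(42,49,40),(-42,-49,0),(-42,49,0)],c1([(48,195),(268,237),(352,127),(145,88),(268,313),(55,268)])),
 ([(-42,-49,40),(42,-49,40),(42,49,40),(42,-49,0),(-42,-49,0),(42,49,0)],c4([(463,255),(567,325),(715,262),(567,383),(463,315),(713,322)])),(.4,-.3))
best('long',([(-95,-24,40),(95,-24,40),(95,24,40),(95,-24,0),(95,24,0)],c2([(545,68),(665,262),(758,252),(660,322),(747,318)])),
 ([(-95,-24,40),(-95,24,40),(95,-24,40),(95,24,40),(-95,-24,0),(95,-24,0),(95,24,0)],c3([(32,402),(85,347),(352,530),(395,468),(38,455),(348,580),(390,520)])),(.6,.3))
cs=(S,[(108,-82.5,42),(108,82.5,42),(108,-82.5,0),(108,82.5,0)],c2([(148,432),(500,395),(150,500),(492,467)]))
cd=(D,[(108,82.5,42),(108,82.5,0),(108,-82.5,42),(-108,82.5,0)],c3([(50,165),(55,215),(192,20),(372,325)]))
w=fit([(Wc,[(108,82.5,42),(108,-82.5,42)],[(366,115),(325,271)])],[.6,.05,-.3]); print('W guess',w)
for nm,o in (('S',[cs]),('D',[cd]),('W',[(Wc,[(108,82.5,42),(108,-82.5,42),(-84,82.5,70),(-84,-82.5,70),(-108,82.5,70),(-108,-82.5,70)],[(366,115),(325,271),(156,55),(135,235),(126,47),(108,230)])]),
  ('all',[cs,cd,(Wc,[(108,82.5,42),(108,-82.5,42)],[(366,115),(325,271)])])):
    v,r=fit(o,[.6,.05,-.3]); print(nm,v,r)
E
python3 m.py
```

```text
[[-0.     -0.0012  1.    ]
 [-1.      0.0001 -0.    ]
 [-0.0001 -1.     -0.0012]]
wide 13.7 [ 0.6104 -0.261   0.6602] 
  S [[-1.0, 0.0], [-0.8, 0.2], [0.6, -0.6], [0.5, 0.8], [-0.0, 0.3]] 
  D [[-1.1, -0.4], [0.0, 0.4], [1.7, -0.3], [-0.8, 1.9], [1.2, 1.1]]
   only S [ 0.61   -0.2606  0.6594]
   only D [ 0.6117 -0.2634 -2.4736]
short 12.7 [ 0.4147 -0.2999  2.4184] 
  S [[-0.6, -0.7], [-0.9, -0.3], [-0.0, -0.1], [-0.4, -0.2], [0.8, 0.5], [0.4, 0.6]] 
  D [[-0.3, -0.8], [0.4, -0.3], [0.7, -0.4], [-0.4, 1.6], [-0.7, 0.5], [-0.1, 1.0]]
   only S [ 0.415  -0.2997  2.4159]
   only D [ 0.4148 -0.3011  2.4213]
long 17.9 [ 0.5168  0.287  -0.2629] 
  S [[-1.2, -0.3], [0.2, -1.1], [0.6, -0.6], [-1.3, 0.8], [0.1, 0.0]] 
  D [[-1.0, -0.5], [-1.4, -1.4], [-0.4, 0.9], [0.1, -0.4], [-0.6, -0.5], [0.9, 2.0], [1.5, 0.1]]
   only S [ 0.518   0.2878 -0.2774]
   only D [0.5165 0.2869 2.8807]
W guess (array([ 0.5448,  0.0484, -0.238 ]), [[[0.2, -0.9], [-0.2, 1.8]]])
S [ 0.5446  0.0493 -0.2223] [[[-0.6, -0.3], [1.4, -0.9], [-1.9, 1.6], [0.8, -0.2]]]
D [ 0.5438  0.0485 -0.2498] [[[-0.3, -0.8], [0.1, 0.2], [-0.3, -0.9], [0.5, 1.2]]]
W [ 0.5481  0.0486 -0.2466] [[[4.2, 0.1], [2.1, 2.3], [-1.2, -2.3], [-1.8, 2.5], [0.0, -2.0], [-0.1, 1.6]]]
all [ 0.5446  0.0489 -0.2383] [[[-1.8, -0.5], [0.7, -0.4], [-3.1, 1.3], [0.1, 0.4]], [[-0.7, -0.2], [-0.3, 0.8], [-1.3, -0.6], [0.7, 1.0]], [[0.1, -1.4], [-0.4, 1.4]]]
```

```bash
cat >> h.py <<'E'
R0=np.array([[0,0,1.],[-1,0,0],[0,-1,0]])
def tgt(p,jaw,tilt=0,tiltyaw=0):
    """tilt: rotation (rad) about horizontal axis at yaw tiltyaw applied after"""
    ax=np.array([np.cos(tiltyaw),np.sin(tiltyaw),0])
    T=np.eye(4);T[:3,:3]=R.from_rotvec(ax*tilt).as_matrix()@R.from_euler('z',jaw).as_matrix()@R0;T[:3,3]=p;return T
def delta(T,st=None):
    if st is None:
        from station import status; st=status.read_state()
    A=toolT(st['position'],st['orientation']); d=np.linalg.inv(A)@T
    return np.round(np.r_[d[:3,3]*100,R.from_matrix(d[:3,:3]).as_rotvec()],3)
E
python3 -c "
from h import *
print(delta(tgt([.517,.287,.13],1.307)))"
```

```text
[-28.697   6.007 -10.762   0.001  -1.307  -0.001]
```

Call:
{"fn": "send_rows", "kwargs": {
  "deltas": [-28.7,6,-10.76,0,-1.307,0,1,-28.7,6,-10.76,0,-1.307,0,1,-28.7,6,-10.76,0,-1.307,0,1,-28.7,6,-10.76,0,-1.307,0,1,-28.7,6,-10.76,0,-1.307,0,1,-28.7,6,-10.76,0,-1.307,0,1,-28.7,6,-10.76,0,-1.307,0,1,-28.7,6,-10.76,0,-1.307,0,1,-28.7,6,-10.76,0,-1.307,0,1,-28.7,6,-10.76,0,-1.307,0,1,-28.7,6,-10.76,0,-1.307,0,1]
}}

```text
time: 1.25
position: [0.517, 0.2869, 0.13]
orientation: [-1.561, 0.211, -0.209]
ft_force: [-0.2, -0.5, -0.2]
gripper_width: 0.0914
```

```bash
cat > shot.py <<'E'
import sys
from h import *
from station import status,camera
st=status.read_state(); print(st['time'],st['position'],st['orientation'],st['ft_force'],st['gripper_width'])
for a in sys.argv[1:]:
    n,o=a.split(':'); cv2.imwrite(f"pics/{o}.png",camera(n)['img'][:,:,::-1])
E
python3 shot.py wrist:w1
```

```text
1.25 [0.517  0.2869 0.13  ] [-1.5607  0.2108 -0.2091] [-0.2262 -0.4959 -0.1586] 0.09136650083468002
```

View pics/w1.png

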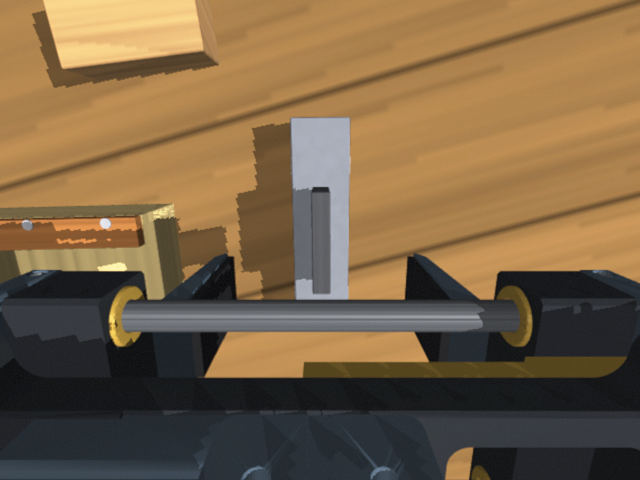

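```bash
python3 - <<'E'
from h import *
C=W([.517,.2869,.13],[-1.5607,.2108,-.2091])
v,r=fit([(C,[(-95,-24,40),(-95,24,40),(-40,-7,78),(-40,7,78),(40,-7,78),(40,7,78)],[(291,117.5),(349.5,117.5),(312,187),(329,187),(312,293),(330,293)])],[.517,.287,-.26]); print(v,r)
print(delta(tgt([.517,.287,.044],1.307)))
E
```

```text
[ 0.5156  0.2887 -0.2633] [[[-1.1, -2.3], [1.1, -2.6], [-1.1, 3.4], [1.2, 3.3], [0.0, -0.0], [-0.1, -0.1]]]
[ 0.     8.605  0.012  0.    -0.004 -0.001]
```

Call:
{"fn": "send_rows", "kwargs": {
  "deltas": [-0.1,4.6,0.07,0,0,0,1,-0.1,8.6,0.07,0,0,0,1,-0.1,8.6,0.07,0,0,0,1,-0.1,8.6,0.07,0,0,0,0,-0.1,8.6,0.07,0,0,0,0,-0.1,8.6,0.07,0,0,0,0,-0.1,8.6,0.07,0,0,0,0,-0.1,8.6,0.07,0,0,0,0,-0.1,8.6,0.07,0,0,0,0,-0.1,8.6,0.07,0,0,0,0]
}}

```text
time: 2.3
position: [0.5162, 0.2879, 0.0442]
orientation: [-1.561, 0.211, -0.209]
ft_force: [-0.2, 0.1, -0.9]
gripper_width: 0.0382
```

Call:
{"fn": "send_rows", "kwargs": {
  "deltas": [0,0,0,0,0,0,0,0,0,0,0,0,0,0,0,0,0,0,0,0,0,0,0,0,0,0,0,0,0,0,0,0,0,0,0,0,0,0,0,0,0,0,0,-0.5,0,0,0,0,0,0,-4,0,0,0,0,0,0,-8,0,0,0,0,0,0,-10,0,0,0,0,0,0,-10,0,0,0,0,0]
}}

```text
time: 3.4
position: [0.5178, 0.2886, 0.1473]
orientation: [-1.558, 0.207, -0.213]
ft_force: [0.8, 1.1, -4.5]
gripper_width: 0.0137
```

```bash
cat >> h.py <<'E'
CASE=[0.545,0.0487,-0.242]
def cw(x,y,z):
    c,s=np.cos(CASE[2]),np.sin(CASE[2]);x,y,z=x/1e3,y/1e3,z/1e3
    return [CASE[0]+c*x-s*y,CASE[1]+s*x+c*y,z]
def ct(x,y,z,tilt=0,half=0): # case-frame TCP mm; tilt raises +x end
    return tgt(cw(x,y,z),CASE[2]+np.pi/2,-tilt,CASE[2]+np.pi/2)
def where(st=None):
    if st is None:
        from station import status; st=status.read_state()
    d=np.array(st['position'])-[CASE[0],CASE[1],0]
    c,s=np.cos(CASE[2]),np.sin(CASE[2])
    F=np.array(st['ft_force'])
    A=toolT(st['position'],st['orientation'])[:3,:3]
    zx=A[:,2]
    print('t',st['time'],'case TCP mm',np.round([(c*d[0]+s*d[1])*1e3,(-s*d[0]+c*d[1])*1e3,d[2]*1e3],1),'jaw yaw rel',round(np.arctan2(zx[1],zx[0])-CASE[2]-np.pi/2,4),'F case',np.round([c*F[0]+s*F[1],-s*F[0]+c*F[1],F[2]],1),'down',np.round(A[:,1],3),'g',st['gripper_width'])
E
python3 -c "
from h import *
where();print(delta(ct(44,47,190)))"
```

```text
t 3.4 case TCP mm [-83.9 226.4 147.3] jaw yaw rel -0.0253 F case [ 0.6  1.3 -4.5] down [ 0.004  0.002 -1.   ] g 0.013746895886768298
[ 13.249  -4.289 -17.595  -0.003  -0.025   0.003]
```

Call:
{"fn": "send_rows", "kwargs": {
  "deltas": [0,-4.3,-4,0,0,0,0,6,-4.3,-8,0,-0.02,0,0,10,-4.3,-12,0,-0.025,0,0,13.25,-4.3,-17.6,-0.003,-0.025,0.003,0,13.25,-4.3,-17.6,-0.003,-0.025,0.003,0,13.25,-4.3,-17.6,-0.003,-0.025,0.003,0,13.25,-4.3,-17.6,-0.003,-0.025,0.003,0]
}}

```text
time: 4.1
position: [0.5985, 0.0827, 0.1886]
orientation: [-1.562, 0.194, -0.19]
ft_force: [0.2, -0.5, -4.6]
gripper_width: 0.0137
```

```bash
python3 shot.py wrist:w2 side:d2 scene:s2; python3 -c "
from h import *
where()
for n,x,y,w,h,s in (('d2',200,120,220,190,3.5),('s2',290,120,200,180,4)):
    i=cv2.imread(f'pics/{n}.png')[y:y+h,x:x+w]; cv2.imwrite(f'pics/{n}c.png',cv2.resize(i,None,fx=s,fy=s,interpolation=cv2.INTER_CUBIC)[:600])"
```

```text
4.1 [0.5985 0.0827 0.1886] [-1.5623  0.1937 -0.1904] [ 0.1857 -0.5443 -4.6301] 0.01367035409965406
t 4.25 case TCP mm [ 43.   47.7 189.4] jaw yaw rel 0.0006 F case [-0.4  0.7 -3.2] down [-0.001  0.    -1.   ] g 0.01380710030943632
```

View pics/w2.png

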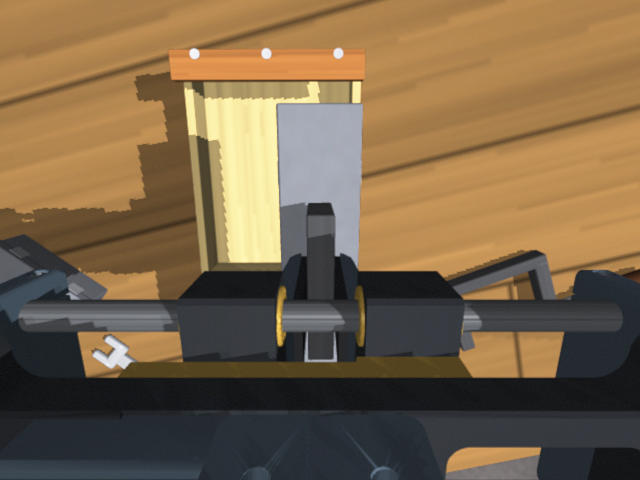

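View pics/d2c.png

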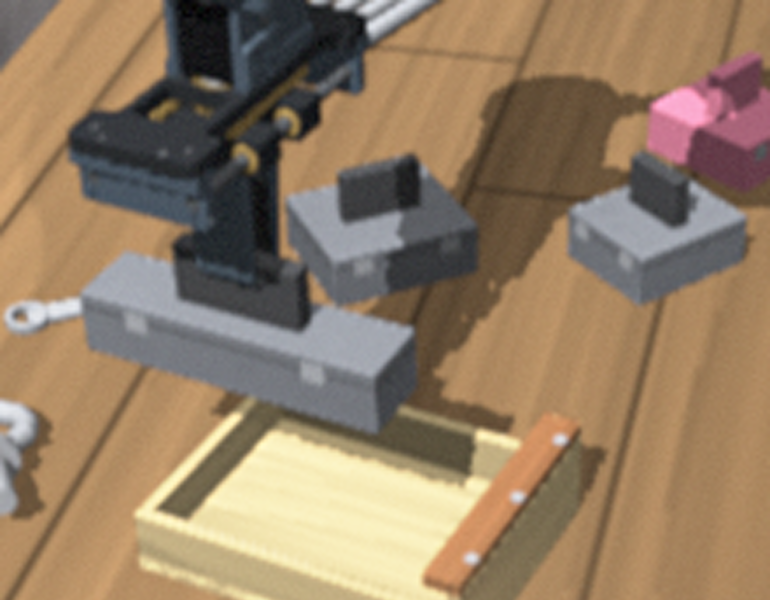

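View pics/s2c.png

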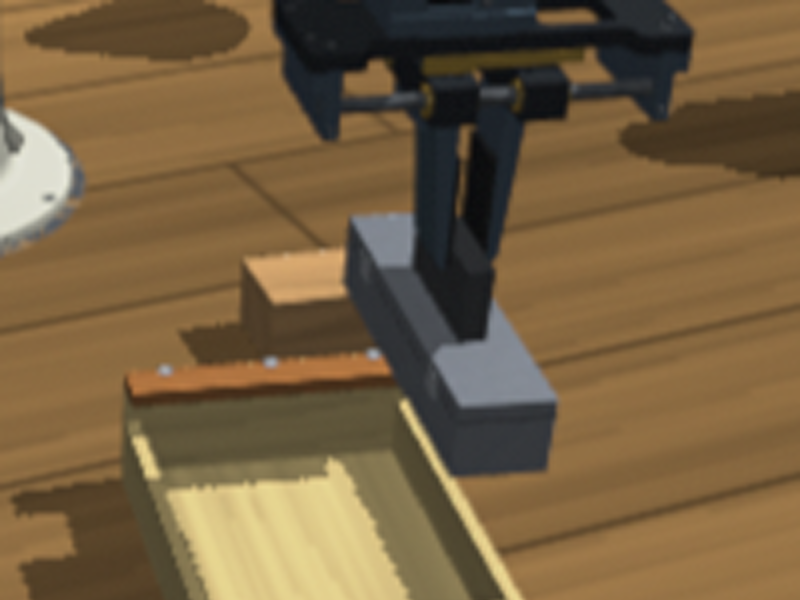

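```bash
python3 - <<'E'
from h import *
i=cv2.imread('pics/w2.png')[40:125,155:385]; cv2.imwrite('pics/w2c.png',cv2.resize(i,None,fx=3.4,fy=3.4,interpolation=cv2.INTER_CUBIC))
C=W([.5985,.0827,.1886],[-1.5623,.1937,-.1904])
print(fit([(C,[(-108,-82.5,70),(-108,82.5,70),(-84,-82.5,70),(-84,82.5,70)],[(169,52),(365,50),(172,80.5),(364.5,79.5)])],[.545,.0487,-.242]))
E
```

```text
(array([ 0.5466,  0.0517, -0.2369]), [[[-1.0, -1.0], [0.9, -0.8], [-0.6, 1.7], [0.7, 0.9]]])
```

View pics/w2c.png

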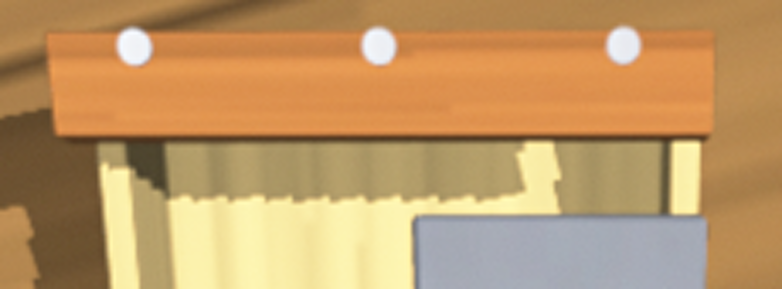

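```bash
python3 - <<'E'
from h import *
p=np.array([.5985,.0827,.1886]);o=[-1.5623,.1937,-.1904]
C=W(p,o);A=toolT(p,o)
# tool frame: x along case x, y down, z jaw. lid at y=+0.004
for q in [(-.095,.004,-.024),(-.095,.004,.024),(-.040,-.034,-.007),(-.040,-.034,.007)]:
    print(q,proj(C,(A@np.r_[q,1])[:3]))
E
```

```text
(-0.095, 0.004, -0.024) [[274.4729 103.0591]]
(-0.095, 0.004, 0.024) [[362.2703 103.0171]]
(-0.04, -0.034, -0.007) [[303.5365 215.0909]]
(-0.04, -0.034, 0.007) [[332.773  215.0788]]
```

```bash
sed -i 's/^CASE=.*/CASE=[0.5456,0.0497,-0.241]/' h.py; python3 -c "
from h import *
where()
for a in [(44,46,115,.25),(44,46,92,.25),(-14,46,77,.25),(-5,46,63,.12),(0,46,54,0),(0,46,52,0)]: print(a,delta(ct(*a)))"
```

```text
t 4.25 case TCP mm [ 42.8  46.5 189.4] jaw yaw rel -0.0004 F case [-0.4  0.7 -3.2] down [-0.001  0.    -1.   ] g 0.01380710030943632
(44, 46, 115, 0.25) [ 0.133  7.44  -0.054  0.    -0.    -0.251]
(44, 46, 92, 0.25) [ 0.136  9.74  -0.054  0.    -0.    -0.251]
(-14, 46, 77, 0.25) [-5.662 11.247 -0.056  0.    -0.    -0.251]
(-5, 46, 63, 0.12) [-4.76  12.646 -0.056  0.    -0.    -0.121]
(0, 46, 54, 0) [-4.259 13.545 -0.056  0.    -0.    -0.001]
(0, 46, 52, 0) [-4.259 13.745 -0.056  0.    -0.    -0.001]
```

Call:
{"fn": "send_rows", "kwargs": {
  "deltas": [0.13,3,-0.05,0,0,-0.12,0,0.13,6,-0.05,0,0,-0.25,0,0.13,8,-0.05,0,0,-0.25,0,0.13,9.7,-0.05,0,0,-0.25,0,-1.3,10.1,-0.05,0,0,-0.25,0,-2.8,10.5,-0.05,0,0,-0.25,0,-4.2,10.8,-0.05,0,0,-0.25,0,-5,10.9,-0.05,0,0,-0.25,0,-5,10.9,-0.05,0,0,-0.25,0,-5,10.9,-0.05,0,0,-0.25,0]
}}

```text
time: 5.25
position: [0.5498, 0.0966, 0.0807]
orientation: [-1.584, -0.007, -0.384]
ft_force: [-1.0, 0.7, -3.8]
gripper_width: 0.0136
```

```bash
python3 shot.py side:d3 scene:s3; python3 -c "
from h import *
where()
for n,x,y,w,h,s in (('d3',210,170,180,150,4),('s3',290,140,170,150,4)):
    i=cv2.imread(f'pics/{n}.png')[y:y+h,x:x+w]; cv2.imwrite(f'pics/{n}c.png',cv2.resize(i,None,fx=s,fy=s,interpolation=cv2.INTER_CUBIC)[:600])
for a in [(-14,46,77,.25),(-5,46,63,.12),(0,46,54,0),(0,46,52,0)]: print(a,delta(ct(*a)))"
```

```text
5.25 [0.5498 0.0966 0.0807] [-1.5835 -0.0068 -0.384 ] [-1.0122  0.7338 -3.8101] 0.01360354719807207
t 5.35 case TCP mm [-6.8 46.3 80.6] jaw yaw rel -0.0002 F case [ 0.8 -0.5 -3.6] down [ 0.24  -0.059 -0.969] g 0.013842348826172114
(-14, 46, 77, 0.25) [-0.785  0.176 -0.032 -0.    -0.    -0.001]
(-5, 46, 63, 0.12) [-0.258  1.755 -0.033 -0.    -0.     0.129]
(0, 46, 54, 0) [ 0.005  2.751 -0.033 -0.    -0.     0.249]
(0, 46, 52, 0) [-0.045  2.944 -0.033 -0.    -0.     0.249]
```

View pics/d3c.png

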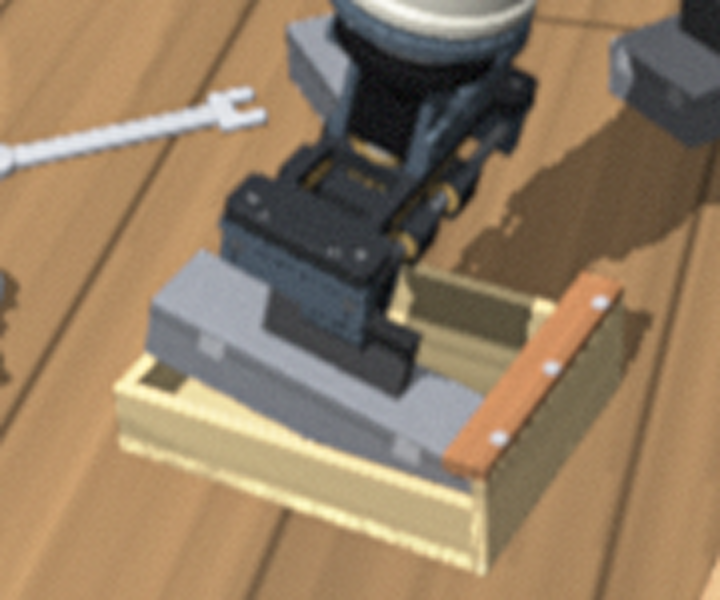

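View pics/s3c.png

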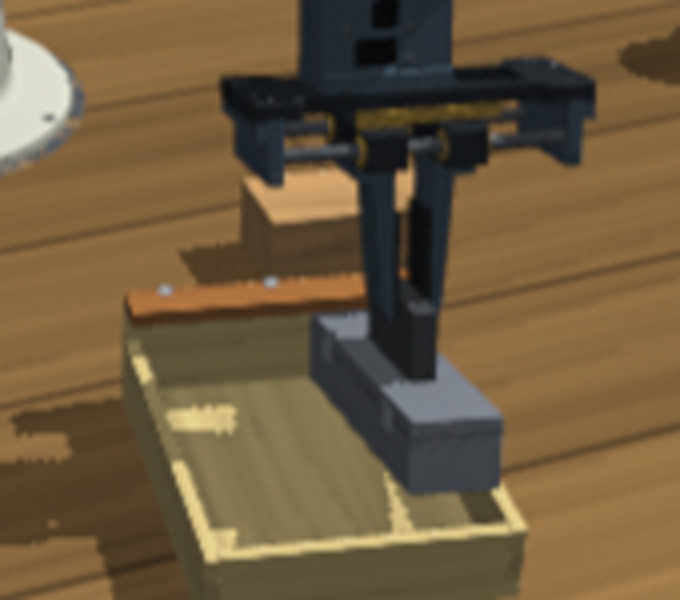

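Call:
{"fn": "send_rows", "kwargs": {
  "deltas": [-0.78,0.18,-0.03,0,0,0,0,-0.6,0.7,-0.03,0,0,0.04,0,-0.4,1.25,-0.03,0,0,0.085,0,-0.26,1.75,-0.03,0,0,0.129,0,-0.13,2.25,-0.03,0,0,0.19,0,0,2.7,-0.03,0,0,0.245,0,0,2.7,-0.03,0,0,0.249,0,0,2.7,-0.03,0,0,0.249,0]
}}

```text
time: 6.15
position: [0.5563, 0.0942, 0.0541]
orientation: [-1.563, 0.189, -0.191]
ft_force: [0.1, -0.2, -3.6]
gripper_width: 0.0137
```

```bash
python3 -c "
from h import *
where()"
```

```text
t 6.15 case TCP mm [-0.2 45.8 54.1] jaw yaw rel -0.0007 F case [ 0.1 -0.2 -3.6] down [ 0.001 -0.    -1.   ] g 0.013695775399755333
```

Call:
{"fn": "send_rows", "kwargs": {
  "deltas": [0,0.15,0,0,0,0,0,0,0.15,0.15,0,0,0,0,0,0.15,0.25,0,0,0,0,0,0.15,0.35,0,0,0,0,0,0.15,0.35,0,0,0,0]
}}

```text
time: 6.65
position: [0.557, 0.0978, 0.0527]
orientation: [-1.563, 0.189, -0.191]
ft_force: [-1.7, -0.3, 1.3]
gripper_width: 0.0137
```

```bash
python3 -c "
from h import *
where()"
```

```text
t 6.65 case TCP mm [-0.4 49.4 52.7] jaw yaw rel -0.0006 F case [-1.6 -0.7  1.3] down [ 0.001 -0.    -1.   ] g 0.013697327179410461
```

Call:
{"fn": "send_rows", "kwargs": {
  "deltas": [0,0,0.08,0,0,0,0,0,0,0.16,0,0,0,0,0,0,0.16,0,0,0,0]
}}

```text
time: 6.95
position: [0.5573, 0.099, 0.0528]
orientation: [-1.564, 0.189, -0.19]
ft_force: [-2.1, -5.5, 3.9]
gripper_width: 0.0137
```

```bash
python3 -c "
from h import *
where()"
```

```text
t 6.95 case TCP mm [-0.4 50.6 52.8] jaw yaw rel -0.0004 F case [-0.7 -5.8  3.9] down [ 0.001 -0.001 -1.   ] g 0.01366254494491404
```

Call:
{"fn": "send_rows", "kwargs": {
  "deltas": [0,0,0.1,0,0,0,0,0,0,0.15,0,0,0,0]
}}

```text
time: 7.15
position: [0.5573, 0.0993, 0.053]
orientation: [-1.565, 0.189, -0.19]
ft_force: [-5.9, -15.7, 7.4]
gripper_width: 0.0137
```

```bash
python3 -c "
from h import *
from station import status
where(); print(status.read_state()['torque'])"
```

```text
t 7.15 case TCP mm [-0.4 51.  53. ] jaw yaw rel 0.0001 F case [ -2.  -16.7   7.4] down [ 0.    -0.003 -1.   ] g 0.013707084602100579
[-3.0492  0.6481 -0.1174]
```

Call:
{"fn": "send_rows", "kwargs": {
  "deltas": [0,0,-0.05,0,0,0,0,0,0,-0.05,0,0,0,0.4,0,0,-0.05,0,0,0,1,0,0,-0.05,0,0,0,1,0,-2,-0.05,0,0,0,1,0,-7,-0.05,0,0,0,1,0,-12,0,0,0,0,1,0,-12,0,0,0,0,1,0,-12,0,0,0,0,1]
}}

```text
time: 8.05
position: [0.5579, 0.0999, 0.1741]
orientation: [-1.565, 0.186, -0.192]
ft_force: [0.8, 0.2, 0.1]
gripper_width: 0.0746
```

```bash
python3 shot.py wrist:w4 ; python3 -c "
from h import *
where()
print(delta(tgt([.6104,-.261,.13],0.66-np.pi/2)))"
```

```text
8.05 [0.5579 0.0999 0.1741] [-1.5648  0.1865 -0.1916] [0.8273 0.1517 0.1392] 0.07456409638184609
t 8.1 case TCP mm [ -0.8  51.4 172.8] jaw yaw rel 0.0002 F case [ 0.1  0.5 -0.2] down [ 0.    -0.003 -1.   ] g 0.07902620004456253
[ 13.78    4.383 -33.754   0.      2.241   0.004]
```

View pics/w4.png

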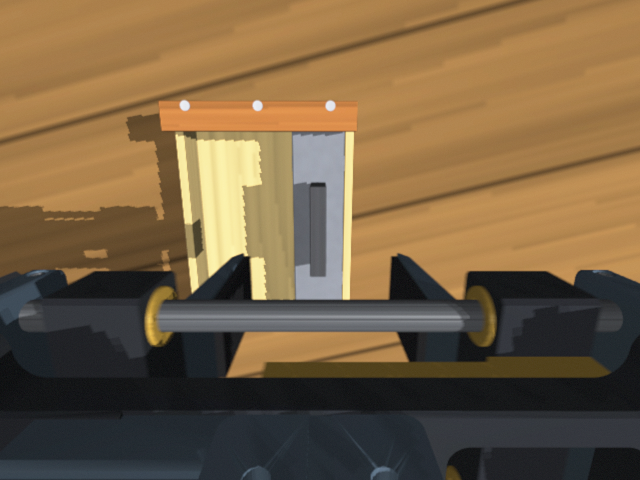

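```bash
python3 -c "
from h import *
from station import status
print(status.read_state()['joint_pos'])
print(delta(tgt([.6106,-.261,.14],0.66+np.pi/2)))"
```

```text
[ 0.0737  0.429   1.5165 -0.0031  1.196  -1.2552]
[ 13.801   3.383 -33.752   0.003  -0.901  -0.   ]
```

Call:
{"fn": "send_rows", "kwargs": {
  "deltas": [13.8,3.38,-33.75,0,-0.9,0,1,13.8,3.38,-33.75,0,-0.9,0,1,13.8,3.38,-33.75,0,-0.9,0,1,13.8,3.38,-33.75,0,-0.9,0,1,13.8,3.38,-33.75,0,-0.9,0,1,13.8,3.38,-33.75,0,-0.9,0,1,13.8,3.38,-33.75,0,-0.9,0,1,13.8,3.38,-33.75,0,-0.9,0,1,13.8,3.38,-33.75,0,-0.9,0,1,13.8,3.38,-33.75,0,-0.9,0,1]
}}

```text
time: 9.1
position: [0.6095, -0.2613, 0.1379]
orientation: [-1.509, -0.513, 0.517]
ft_force: [-0.6, 0.0, 0.4]
gripper_width: 0.0913
```

```bash
python3 shot.py wrist:w5
```

```text
9.1 [ 0.6095 -0.2613  0.1379] [-1.5091 -0.5125  0.5168] [-0.5717  0.015   0.3537] 0.09133782761359686
```

View pics/w5.png

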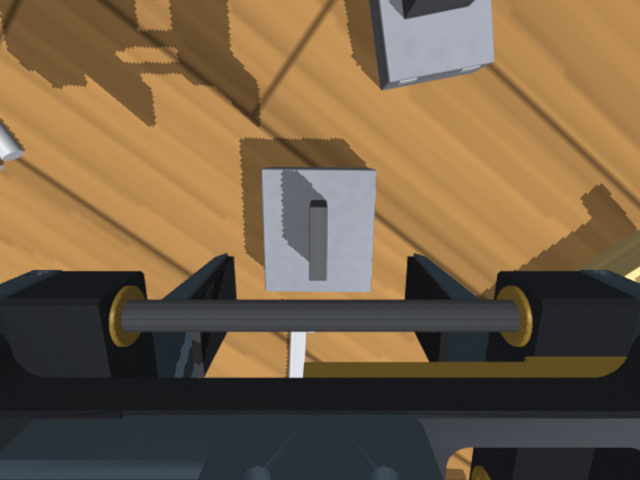

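```bash
python3 - <<'E'
from h import *
C=W([0.6095,-.2613,.1379],[-1.5091,-.5125,.5168])
print(fit([(C,[(-56,-49,40),(-56,49,40),(56,-49,40),(56,49,40),(-30,-7,78),(-30,7,78),(30,-7,78),(30,7,78)],[(262,170),(376,169),(265,292),(372,291),(309,207),(327,207),(309,281),(327,281)])],[.61,-.261,.66]))
print(delta(tgt([.6106,-.261,.044],0.66+np.pi/2)))
E
```

```text
(array([ 0.6109, -0.2609,  0.6584]), [[[-1.8, -0.8], [0.2, -0.0], [0.7, 0.2], [-0.6, 1.1], [-0.2, -0.2], [0.3, -0.2], [0.5, 0.2], [0.0, 0.2]]])
[ 0.052  9.439 -0.112 -0.    -0.001 -0.002]
```

Call:
{"fn": "send_rows", "kwargs": {
  "deltas": [0.06,4.9,-0.1,0,0,0,1,0.06,9.44,-0.1,0,0,0,1,0.06,9.44,-0.1,0,0,0,0.5,0.06,9.44,-0.1,0,0,0,0,0.06,9.44,-0.1,0,0,0,0,0.06,9.44,-0.1,0,0,0,0,0.06,9.44,-0.1,0,0,0,0,0.06,9.44,-0.1,0,0,0,0,0.06,9.44,-0.1,0,0,0,0,0.06,9.44,-0.1,0,0,0,0,0.06,9.44,-0.1,0,0,0,0,0.06,9.44,-0.1,0,0,0,0]
}}

```text
time: 10.35
position: [0.6111, -0.2613, 0.0442]
orientation: [-1.51, -0.514, 0.517]
ft_force: [2.5, -4.0, 3.3]
gripper_width: 0.0143
```

Call:
{"fn": "send_rows", "kwargs": {
  "deltas": [0,0,0,0,0,0,0,0,0,0,0,0,0,0,0,0,0,0,0,0,0,0,0,0,0,0,0,0,0,-1,0,0,0,0,0,0,-5,0,0,0,0,0,0,-10,0,0,0,0,0,0,-13,0,0,0,0,0,0,-13,0,0,0,0,0]
}}

```text
time: 11.25
position: [0.6135, -0.2622, 0.18]
orientation: [-1.516, -0.519, 0.513]
ft_force: [0.4, -0.8, -4.7]
gripper_width: 0.0135
```

```bash
python3 shot.py wrist:w6; python3 -c "
from h import *
where()
print(delta(ct(-22,-28,160)))"
```

```text
11.25 [ 0.6135 -0.2622  0.18  ] [-1.5164 -0.5194  0.513 ] [ 0.434  -0.8029 -4.6898] 0.013516971906608147
t 11.3 case TCP mm [ 139.  -286.3  176.9] jaw yaw rel 0.8997 F case [ 0.1  1.  -6. ] down [ 0.003 -0.004 -1.   ] g 0.013688688654033146
[10.219  1.544 28.677  0.005  0.9    0.002]
```

View pics/w6.png

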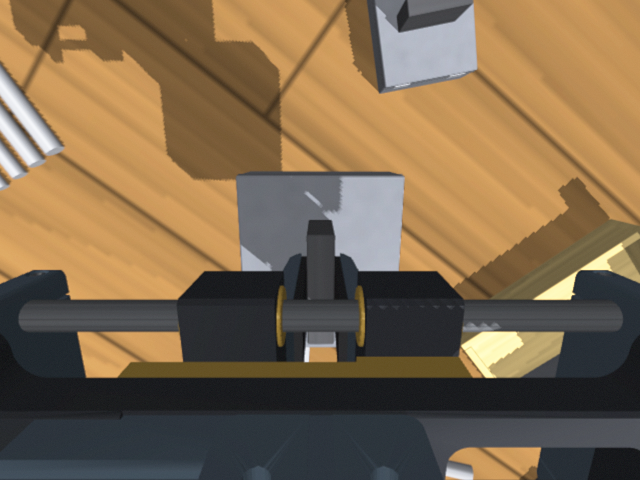

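```bash
python3 - <<'E'
from h import *
for q in [(-.056,.004,-.049),(-.056,.004,.049),(-.030,-.034,0),(-.030,.004,0)]:
    C=dict(f=339.168,c=(320.2176,237.2385),T=TC); print(q,proj(C,q))
i=cv2.imread('pics/w6.png')[160:260,225:415]; cv2.imwrite('pics/w6c.png',cv2.resize(i,None,fx=4,fy=4,interpolation=cv2.INTER_CUBIC))
E
```

```text
(-0.056, 0.004, -0.049) [[233.3518 175.3942]]
(-0.056, 0.004, 0.049) [[403.6368 175.3198]]
(-0.03, -0.034, 0) [[318.1942 235.3314]]
(-0.03, 0.004, 0) [[318.5633 219.6792]]
```

View pics/w6c.png

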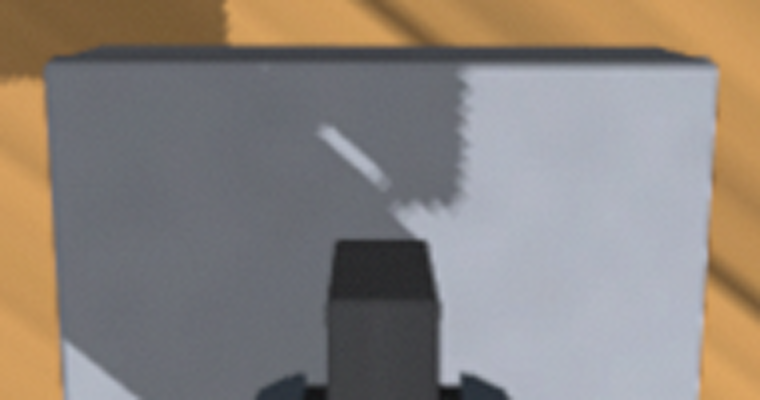

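```bash
python3 -c "
from h import *
print(delta(ct(-20,-24.1,150)))"
```

```text
[10.649  2.543 28.768  0.005  0.9    0.002]
```

Call:
{"fn": "send_rows", "kwargs": {
  "deltas": [10.65,0,28.77,0.005,0.9,0.002,0,10.65,0,28.77,0.005,0.9,0.002,0,10.65,1,28.77,0.005,0.9,0.002,0,10.65,1,28.77,0.005,0.9,0.002,0,10.65,1,28.77,0.005,0.9,0.002,0,10.65,1,28.77,0.005,0.9,0.002,0,10.65,2.5,28.77,0.005,0.9,0.002,0,10.65,2.5,28.77,0.005,0.9,0.002,0,10.65,2.5,28.77,0.005,0.9,0.002,0,10.65,2.5,28.77,0.005,0.9,0.002,0]
}}

```text
time: 12.3
position: [0.5206, 0.0303, 0.1503]
orientation: [-1.562, 0.19, -0.189]
ft_force: [0.8, 0.7, -3.9]
gripper_width: 0.0138
```

```bash
python3 shot.py wrist:w7; python3 -c "
from h import *
where()
for z in (105,97,92,54): print(delta(ct(-20,-24.1,z)))"
```

```text
12.3 [0.5206 0.0303 0.1503] [-1.5625  0.1897 -0.189 ] [ 0.8229  0.6871 -3.8535] 0.013769571745716717
t 12.35 case TCP mm [-19.4 -24.9 150.4] jaw yaw rel -0.0008 F case [-0.7  1.  -4.3] down [ 0.  0. -1.] g 0.01402533603566911
[-0.06   4.544  0.075 -0.    -0.001 -0.   ]
[-0.06   5.344  0.075 -0.    -0.001 -0.   ]
[-0.06   5.844  0.075 -0.    -0.001 -0.   ]
[-0.06   9.644  0.075 -0.    -0.001 -0.   ]
```

View pics/w7.png

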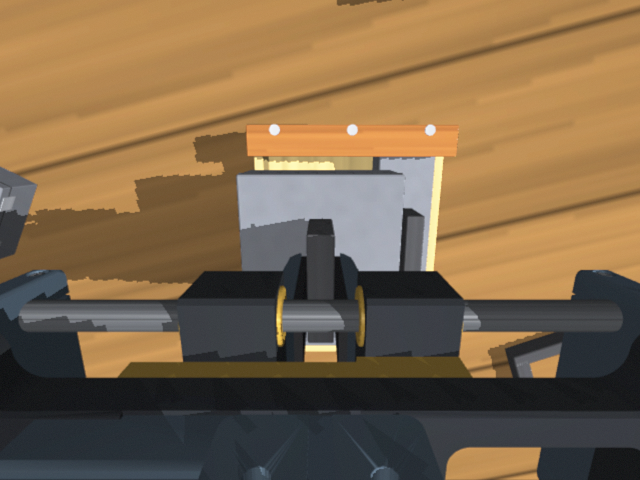

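Call:
{"fn": "send_rows", "kwargs": {
  "deltas": [-0.06,3,0.07,0,0,0,0,-0.06,5,0.07,0,0,0,0,-0.06,5.4,0.07,0,0,0,0,-0.06,5.4,0.07,0,0,0,0]
}}

```text
time: 12.75
position: [0.5204, 0.0305, 0.0963]
orientation: [-1.562, 0.191, -0.19]
ft_force: [-0.2, 0.4, -3.9]
gripper_width: 0.0139
```

```bash
python3 shot.py side:d8 scene:s8; python3 -c "
from h import *
where()
for n,x,y,w,h,s in (('d8',210,190,180,140,4),('s8',290,140,170,150,4)):
    i=cv2.imread(f'pics/{n}.png')[y:y+h,x:x+w]; cv2.imwrite(f'pics/{n}c.png',cv2.resize(i,None,fx=s,fy=s,interpolation=cv2.INTER_CUBIC)[:600])
for z in (90,86,80,54): print(delta(ct(-20,-24.1,z)))"
```

```text
12.75 [0.5204 0.0305 0.0963] [-1.5624  0.1909 -0.1896] [-0.1919  0.3663 -3.9163] 0.013872543112453258
t 12.85 case TCP mm [-19.1 -24.3  97.4] jaw yaw rel -0.0011 F case [ 0.2  0.6 -4.6] down [ 0.001  0.    -1.   ] g 0.013256946161575857
[-0.087  0.737  0.022 -0.    -0.001  0.001]
[-0.087  1.137  0.022 -0.    -0.001  0.001]
[-0.088  1.737  0.021 -0.    -0.001  0.001]
[-0.091  4.337  0.021 -0.    -0.001  0.001]
```

View pics/d8c.png

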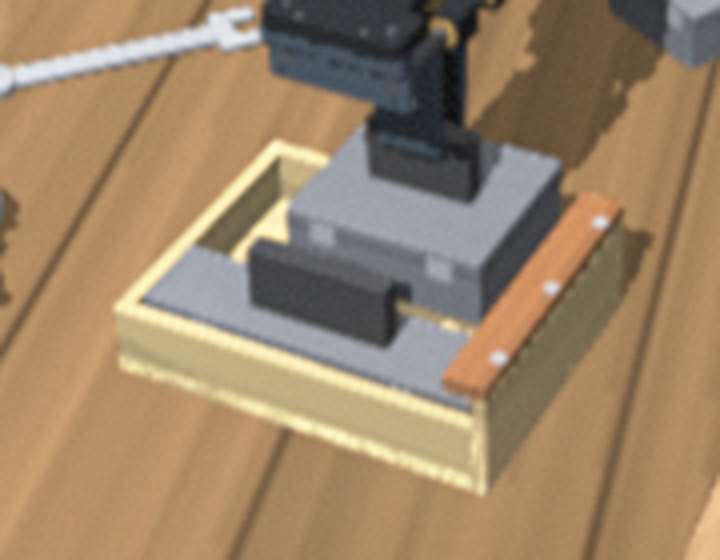

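View pics/s8c.png

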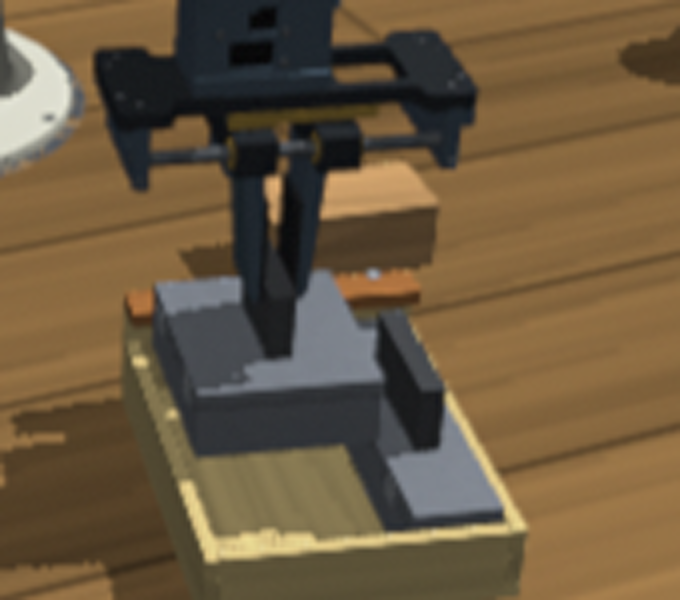

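Call:
{"fn": "send_rows", "kwargs": {
  "deltas": [0,0.4,0.02,0,0,0,0,0,0.8,0.02,0,0,0,0,0,1.1,0.02,0,0,0,0,0,1.1,0.02,0,0,0,0]
}}

```text
time: 13.25
position: [0.521, 0.0309, 0.086]
orientation: [-1.562, 0.189, -0.191]
ft_force: [-0.7, 0.8, -3.9]
gripper_width: 0.014
```

```bash
python3 -c "
from h import *
where()"
```

```text
t 13.25 case TCP mm [-19.4 -24.1  86. ] jaw yaw rel -0.001 F case [-0.9  0.6 -3.9] down [ 0.001  0.    -1.   ] g 0.014032669817928518
```

No contact. Next I go down past the wall top.

Call:
{"fn": "send_rows", "kwargs": {
  "deltas": [0,0.3,0,0,0,0,0,0,0.6,0,0,0,0,0,0,0.6,0,0,0,0,0]
}}

```text
time: 13.55
position: [0.5207, 0.0309, 0.0795]
orientation: [-1.562, 0.19, -0.19]
ft_force: [-0.2, 0.0, -3.6]
gripper_width: 0.0137
```

```bash
python3 -c "
from h import *
where()
for z in (70,60,54): print(delta(ct(-19.4,-24.1,z)))"
```

```text
t 13.55 case TCP mm [-19.7 -24.2  79.5] jaw yaw rel -0.001 F case [-0.2 -0.  -3.6] down [-0.  0. -1.] g 0.0136602692082033
[ 0.031  0.955  0.01  -0.    -0.001 -0.   ]
[ 0.031  1.955  0.01  -0.    -0.001 -0.   ]
[ 0.031  2.555  0.01  -0.    -0.001 -0.   ]
```

Call:
{"fn": "send_rows", "kwargs": {
  "deltas": [0,0.7,0.01,0,0,0,0,0,1.4,0.01,0,0,0,0,0,2,0.01,0,0,0,0,0,2.4,0.01,0,0,0,0,0,2.6,0.01,0,0,0,0,0,2.6,0.01,0,0,0,0]
}}

```text
time: 14.15
position: [0.5206, 0.031, 0.0533]
orientation: [-1.562, 0.19, -0.19]
ft_force: [-0.5, -0.1, -4.7]
gripper_width: 0.0138
```

```bash
python3 -c "
from h import *
where()"
```

```text
t 14.15 case TCP mm [-19.8 -24.1  53.3] jaw yaw rel -0.001 F case [-0.4 -0.3 -4.7] down [-0.  0. -1.] g 0.013790642022627609
```

Call:
{"fn": "send_rows", "kwargs": {
  "deltas": [-0.6,0,0,0,0,0,0,-1.2,0,0,0,0,0,0,-1.8,0,0,0,0,0,0,-2.2,0,0,0,0,0,0,-2.2,0,0,0,0,0,0]
}}

```text
time: 14.65
position: [0.4985, 0.0365, 0.0534]
orientation: [-1.562, 0.19, -0.189]
ft_force: [0.0, 0.6, -4.1]
gripper_width: 0.0136
```

```bash
python3 -c "
from h import *
where()"
```

```text
t 14.65 case TCP mm [-42.6 -24.1  53.4] jaw yaw rel -0.0008 F case [-0.1  0.6 -4.1] down [-0.001  0.    -1.   ] g 0.013619880725595605
```

Call:
{"fn": "send_rows", "kwargs": {
  "deltas": [-0.08,0,0,0,0,0,0,-0.16,0,0,0,0,0,0,-0.2,0,0,0,0,0,0]
}}

```text
time: 14.95
position: [0.4971, 0.0369, 0.0536]
orientation: [-1.562, 0.19, -0.19]
ft_force: [2.5, -1.2, -2.7]
gripper_width: 0.0138
```

```bash
python3 -c "
from h import *
where()"
```

```text
t 14.95 case TCP mm [-44.  -24.   53.6] jaw yaw rel -0.0008 F case [ 2.7 -0.6 -2.7] down [ 0.  0. -1.] g 0.013764083246788626
```

Call:
{"fn": "send_rows", "kwargs": {
  "deltas": [-0.06,0,0,0,0,0,0,-0.1,0,0,0,0,0,0]
}}

```text
time: 15.15
position: [0.4969, 0.037, 0.0537]
orientation: [-1.562, 0.189, -0.191]
ft_force: [4.1, -2.1, -2.2]
gripper_width: 0.0136
```

```bash
python3 -c "
from h import *
where()"
```

```text
t 15.15 case TCP mm [-44.2 -24.   53.7] jaw yaw rel -0.0008 F case [ 4.5 -1.1 -2.2] down [ 0.002 -0.    -1.   ] g 0.013550812423400112
```

Call:
{"fn": "send_rows", "kwargs": {
  "deltas": [0.02,0.08,0,0,0,0,0,0.02,0.14,0,0,0,0,0,0.02,0.14,0,0,0,0,0]
}}

```text
time: 15.45
position: [0.4969, 0.0369, 0.0523]
orientation: [-1.562, 0.189, -0.191]
ft_force: [0.3, -1.1, -3.0]
gripper_width: 0.0133
```

```bash
python3 -c "
from h import *
where()"
```

```text
t 15.45 case TCP mm [-44.2 -24.   52.3] jaw yaw rel -0.0009 F case [ 0.6 -1.  -3. ] down [ 0.001 -0.    -1.   ] g 0.013275717518673761
```

Almost on the floor. I lower it a little more, release and retreat.

Call:
{"fn": "send_rows", "kwargs": {
  "deltas": [0,0.05,0,0,0,0,0,0,0.08,0,0,0,0,0,0,0.08,0,0,0,0,0.2,0,0.05,0,0,0,0,0.6,0,0,0,0,0,0,0.8,0,-0.5,0,0,0,0,0.8,0,-4,0,0,0,0,0.8,0,-8,0,0,0,0,0.8,0,-11,0,0,0,0,1,0,-11,0,0,0,0,1]
}}

```text
time: 16.45
position: [0.4989, 0.0369, 0.1662]
orientation: [-1.562, 0.184, -0.196]
ft_force: [0.4, -0.1, -1.4]
gripper_width: 0.0711
```

```bash
python3 shot.py wrist:w9 ; python3 -c "
from h import *
where()
print(delta(tgt([.4147,-.2999,.14],2.4184-np.pi/2)))"
```

```text
16.45 [0.4989 0.0369 0.1662] [-1.562   0.1837 -0.1958] [ 0.3588 -0.0612 -1.4003] 0.07106560145124388
t 16.5 case TCP mm [-43.3 -23.8 164.1] jaw yaw rel -0.0008 F case [ 1.1  0.6 -1.2] down [ 0.005 -0.    -1.   ] g 0.07529710965860555
[ -0.023   2.383 -34.694  -0.002   0.481   0.005]
```

View pics/w9.png

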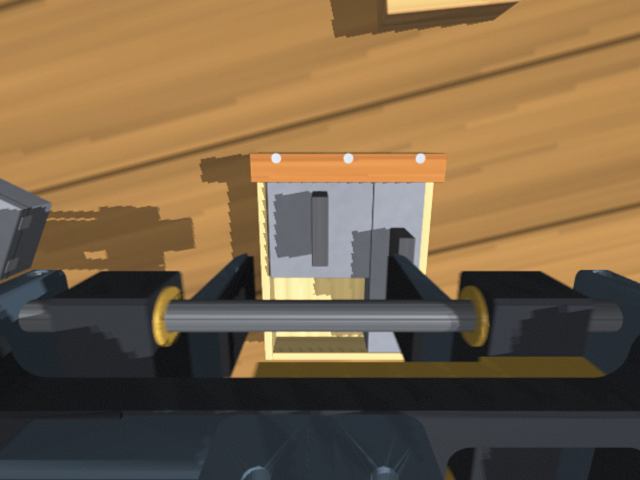

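Call:
{"fn": "send_rows", "kwargs": {
  "deltas": [0,2.4,-34.7,0,0.481,0.005,1,0,2.4,-34.7,0,0.481,0.005,1,0,2.4,-34.7,0,0.481,0.005,1,0,2.4,-34.7,0,0.481,0.005,1,0,2.4,-34.7,0,0.481,0.005,1,0,2.4,-34.7,0,0.481,0.005,1,0,2.4,-34.7,0,0.481,0.005,1,0,2.4,-34.7,0,0.481,0.005,1,0,2.4,-34.7,0,0.481,0.005,1,0,2.4,-34.7,0,0.481,0.005,1]
}}

```text
time: 17.5
position: [0.4146, -0.2988, 0.1391]
orientation: [-1.493, 0.566, -0.564]
ft_force: [-0.6, 0.1, -0.2]
gripper_width: 0.0915
```

```bash
python3 shot.py wrist:w10
```

```text
17.5 [ 0.4146 -0.2988  0.1391] [-1.493   0.5662 -0.5637] [-0.5689  0.1065 -0.1544] 0.09148162204135495
```

View pics/w10.png

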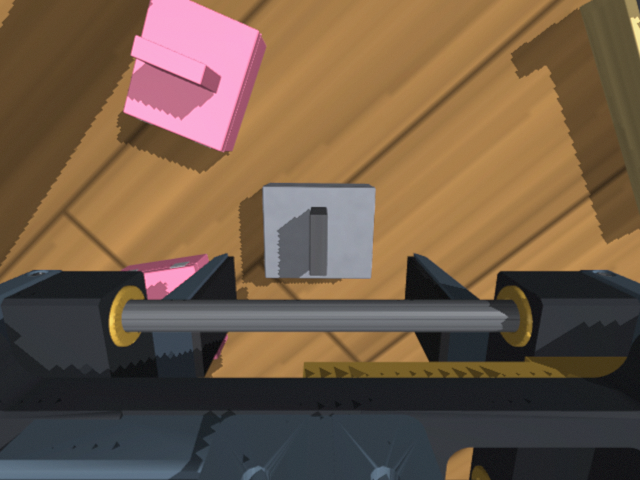

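```bash
python3 - <<'E'
from h import *
C=W([0.4146,-.2988,.1391],[-1.493,.5662,-.5637])
print(fit([(C,[(-42,-49,40),(-42,49,40),(42,-49,40),(42,49,40),(-25,-7,78),(-25,7,78),(25,-7,78),(25,7,78)],[(263.5,187),(375,187),(264.5,278.5),(372,278),(310,214),(327,214),(310,275.5),(327,275.5)])],[.415,-.3,-.723]))
print(delta(tgt([.4147,-.2999,.044],2.4184-np.pi/2)))
E
```

```text
(array([ 0.4161, -0.3004, -0.7246]), [[[-1.9, -0.5], [0.6, -0.3], [0.8, -0.2], [-0.2, 0.4], [-0.7, 0.1], [0.7, 0.1], [-0.3, 0.2], [0.2, 0.2]]])
[ 0.088  9.538 -0.122 -0.002  0.001 -0.002]
```

Call:
{"fn": "send_rows", "kwargs": {
  "deltas": [0.2,4.9,-0.11,0,0,0,1,0.2,9.54,-0.11,0,0,0,1,0.2,9.54,-0.11,0,0,0,0.5,0.2,9.54,-0.11,0,0,0,0,0.2,9.54,-0.11,0,0,0,0,0.2,9.54,-0.11,0,0,0,0,0.2,9.54,-0.11,0,0,0,0,0.2,9.54,-0.11,0,0,0,0,0.2,9.54,-0.11,0,0,0,0,0.2,9.54,-0.11,0,0,0,0,0.2,9.54,-0.11,0,0,0,0,0.2,9.54,-0.11,0,0,0,0]
}}

```text
time: 18.75
position: [0.4156, -0.3006, 0.044]
orientation: [-1.493, 0.565, -0.563]
ft_force: [-2.4, -3.4, 1.1]
gripper_width: 0.0141
```

Call:
{"fn": "send_rows", "kwargs": {
  "deltas": [0,0,0,0,0,0,0,0,0,0,0,0,0,0,0,0,0,0,0,0,0,0,0,0,0,0,0,0,0,-1,0,0,0,0,0,0,-5,0,0,0,0,0,0,-10,0,0,0,0,0,0,-13,0,0,0,0,0,0,-13,0,0,0,0,0]
}}

```text
time: 19.65
position: [0.4174, -0.3025, 0.1787]
orientation: [-1.496, 0.56, -0.569]
ft_force: [-0.4, -0.4, -3.9]
gripper_width: 0.0138
```

```bash
python3 shot.py wrist:w11; python3 - <<'E'
from h import *
where()
for q in [(-.042,.004,-.049),(-.042,.004,.049),(-.025,-.034,0),(-.025,.004,0)]:
    C=dict(f=339.168,c=(320.2176,237.2385),T=TC); print(q,proj(C,q))
i=cv2.imread('pics/w11.png')[160:280,225:415]; cv2.imwrite('pics/w11c.png',cv2.resize(i,None,fx=4,fy=4,interpolation=cv2.INTER_CUBIC))
for x in (54,55,56,57,58): print(x,delta(ct(x,-24,150)))
E
```

```text
19.65 [ 0.4174 -0.3025  0.1787] [-1.4963  0.5599 -0.5692] [-0.3932 -0.3894 -3.9015] 0.013839022272918312
t 19.7 case TCP mm [ -41.6 -372.1  176.2] jaw yaw rel -0.4806 F case [ 0.1  0.2 -3.3] down [ 0.003 -0.    -1.   ] g 0.013923223172528127
(-0.042, 0.004, -0.049) [[234.8938 199.619 ]]
(-0.042, 0.004, 0.049) [[402.1745 199.5484]]
(-0.025, -0.034, 0) [[318.2135 245.2258]]
(-0.025, 0.004, 0) [[318.5768 227.8767]]
54 [-7.626  2.668 35.277 -0.001 -0.481  0.003]
55 [-7.537  2.668 35.323 -0.001 -0.481  0.003]
56 [-7.448  2.668 35.37  -0.001 -0.481  0.003]
57 [-7.36   2.669 35.416 -0.001 -0.481  0.003]
58 [-7.271  2.669 35.462 -0.001 -0.481  0.003]
```

View pics/w11c.png

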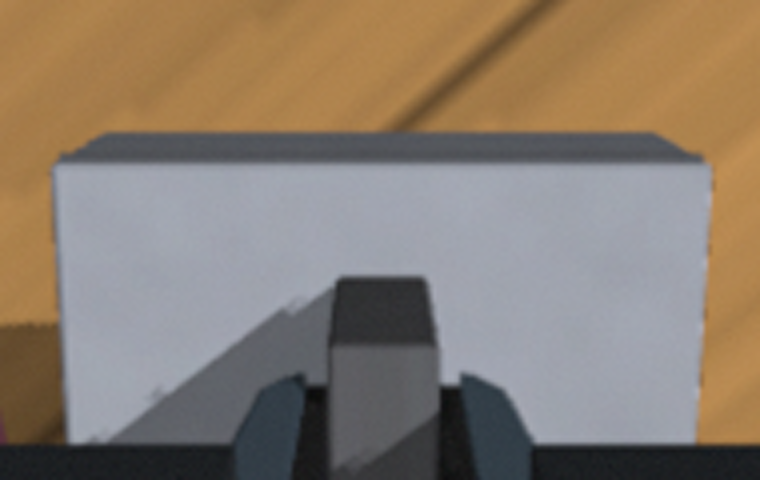

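Call:
{"fn": "send_rows", "kwargs": {
  "deltas": [-7.5,0,35.35,0,-0.481,0.003,0,-7.5,0,35.35,0,-0.481,0.003,0,-7.5,0,35.35,0,-0.481,0.003,0,-7.5,0,35.35,0,-0.481,0.003,0,-7.5,1,35.35,0,-0.481,0.003,0,-7.5,2,35.35,0,-0.481,0.003,0,-7.5,2.7,35.35,0,-0.481,0.003,0,-7.5,2.7,35.35,0,-0.481,0.003,0,-7.5,2.7,35.35,0,-0.481,0.003,0,-7.5,2.7,35.35,0,-0.481,0.003,0]
}}

```text
time: 20.7
position: [0.5928, 0.0129, 0.1487]
orientation: [-1.562, 0.19, -0.187]
ft_force: [-0.0, -0.6, -2.8]
gripper_width: 0.0135
```

```bash
python3 shot.py wrist:w12; python3 - <<'E'
from h import *
where()
for z in (110,97): print(delta(ct(55.7,-24,z)))
E
```

```text
20.7 [0.5928 0.0129 0.1487] [-1.5616  0.1901 -0.1869] [-0.0357 -0.5554 -2.8194] 0.013541102829881484
t 20.75 case TCP mm [ 54.8 -24.9 149.1] jaw yaw rel -0.0001 F case [-0.7 -0.1 -2.5] down [-0.001  0.001 -1.   ] g 0.013623610019561933
[ 0.098  3.912  0.089 -0.001 -0.    -0.001]
[ 0.1    5.212  0.088 -0.001 -0.    -0.001]
```

View pics/w12.png

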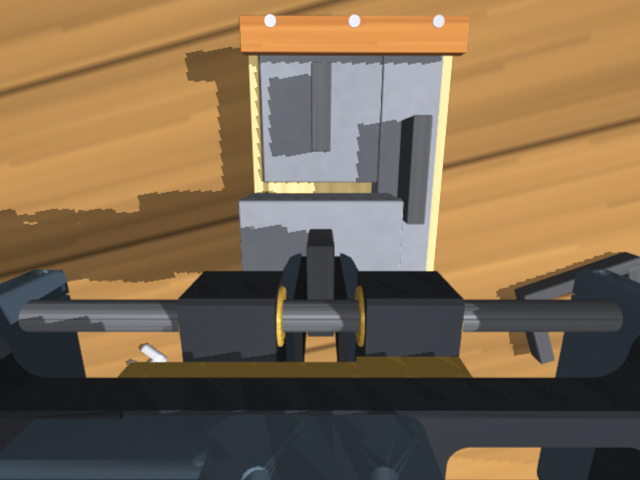

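Call:
{"fn": "send_rows", "kwargs": {
  "deltas": [0.1,2.5,0.09,0,0,0,0,0.1,4.6,0.09,0,0,0,0,0.1,5.2,0.09,0,0,0,0,0.1,5.2,0.09,0,0,0,0]
}}

```text
time: 21.15
position: [0.5932, 0.0122, 0.0968]
orientation: [-1.562, 0.192, -0.188]
ft_force: [-0.0, 0.3, -1.9]
gripper_width: 0.0137
```

```bash
python3 shot.py side:d13 scene:s13 wrist:w13; python3 -c "
from h import *
where()
C=W([.5928,.0129,.1487],[-1.5616,.1901,-.1869])
for x in (10,12,14): print(x, proj(C,cw(x,-24,48)))
for n,x,y,w,h,s in (('d13',210,190,180,140,4),('s13',290,140,170,150,4)):
    i=cv2.imread(f'pics/{n}.png')[y:y+h,x:x+w]; cv2.imwrite(f'pics/{n}c.png',cv2.resize(i,None,fx=s,fy=s,interpolation=cv2.INTER_CUBIC)[:600])
for z in (90,86,80): print(delta(ct(55.7,-24,z)))"
```

```text
21.15 [0.5932 0.0122 0.0968] [-1.5616  0.1925 -0.1881] [-0.0231  0.278  -1.8983] 0.013696668822153958
t 21.3 case TCP mm [ 56.4 -24.3  98.3] jaw yaw rel -0.0006 F case [ 0.3  0.9 -2.9] down [ 0.     0.001 -1.   ] g 0.014024538344823274
10 [[319.5763 180.7216]]
12 [[319.5763 183.0655]]
14 [[319.5763 185.4015]]
[-0.068  0.826  0.026 -0.001 -0.001  0.   ]
[-0.069  1.226  0.025 -0.001 -0.001  0.   ]
[-0.069  1.826  0.025 -0.001 -0.001  0.   ]
```

View pics/d13c.png

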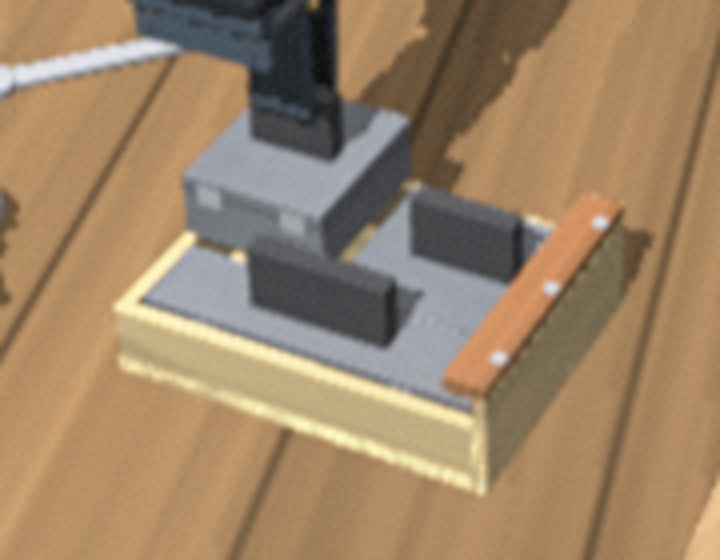

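View pics/s13c.png

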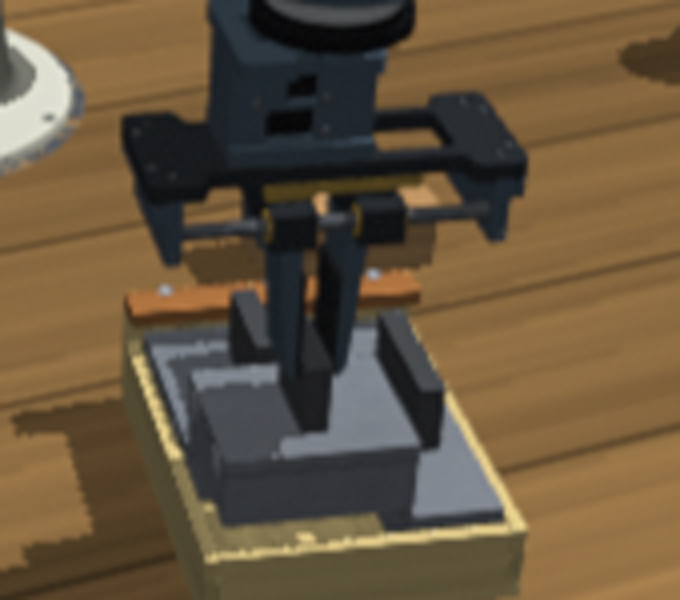

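Call:
{"fn": "send_rows", "kwargs": {
  "deltas": [-0.06,0.4,0.02,0,0,0,0,-0.06,0.8,0.02,0,0,0,0,-0.06,0.95,0.02,0,0,0,0]
}}

```text
time: 21.6
position: [0.5939, 0.013, 0.0885]
orientation: [-1.561, 0.19, -0.19]
ft_force: [0.2, -0.1, -2.9]
gripper_width: 0.0138
```

```bash
python3 -c "
from h import *
where()
print(delta(ct(55.7,-24,84)))"
```

```text
t 21.6 case TCP mm [ 55.7 -24.1  88.5] jaw yaw rel -0.0006 F case [ 0.3 -0.  -2.9] down [ 0.     0.001 -1.   ] g 0.01376502790860156
[ 0.003  0.452  0.008 -0.001 -0.001  0.   ]
```

Call:
{"fn": "send_rows", "kwargs": {
  "deltas": [0,0.3,0.01,0,0,0,0,0,0.6,0.01,0,0,0,0,0,0.8,0.01,0,0,0,0,0,0.8,0.01,0,0,0,0]
}}

```text
time: 22.0
position: [0.5937, 0.0132, 0.0802]
orientation: [-1.562, 0.19, -0.189]
ft_force: [-0.9, 0.1, -2.7]
gripper_width: 0.0138
```

```bash
python3 -c "
from h import *
where()"
```

```text
t 22.0 case TCP mm [ 55.5 -24.   80.2] jaw yaw rel -0.0005 F case [-0.9 -0.1 -2.7] down [-0.     0.001 -1.   ] g 0.013783523180183525
```

It has entered the slot with no contact. I lower it on.

Call:
{"fn": "send_rows", "kwargs": {
  "deltas": [0.02,0.6,0,0,0,0,0,0.02,1.2,0,0,0,0,0,0.02,1.8,0,0,0,0,0,0.02,2.3,0,0,0,0,0,0.02,2.6,0,0,0,0,0,0.02,2.6,0,0,0,0,0]
}}

```text
time: 22.6
position: [0.5937, 0.0132, 0.0536]
orientation: [-1.562, 0.191, -0.189]
ft_force: [0.2, -0.2, -3.0]
gripper_width: 0.0137
```

```bash
python3 -c "
from h import *
where()"
```

```text
t 22.6 case TCP mm [ 55.4 -24.   53.6] jaw yaw rel -0.0005 F case [ 0.2 -0.2 -3. ] down [-0.001  0.001 -1.   ] g 0.013710562776829232
```

Call:
{"fn": "send_rows", "kwargs": {
  "deltas": [0,0.08,0,0,0,0,0,0,0.15,0,0,0,0,0,0,0.19,0,0,0,0,0,0,0.19,0,0,0,0,0]
}}

```text
time: 23.0
position: [0.5939, 0.0133, 0.052]
orientation: [-1.561, 0.19, -0.189]
ft_force: [-0.2, 0.6, 1.5]
gripper_width: 0.0136
```

```bash
python3 -c "
from h import *
where()"
```

```text
t 23.0 case TCP mm [ 55.6 -23.9  52. ] jaw yaw rel -0.0005 F case [-0.4  0.6  1.5] down [-0.     0.001 -1.   ] g 0.013607217380473949
```

On the floor. I release and retreat.

Call:
{"fn": "send_rows", "kwargs": {
  "deltas": [0,0,0,0,0,0,0.2,0,0,0,0,0,0,0.6,0,0,0,0,0,0,0.8,0,-0.5,0,0,0,0,0.8,0,-4,0,0,0,0,0.8,0,-8,0,0,0,0,0.8,0,-12,0,0,0,0,1,6,-16,0,0,0,0,1,10,-18,0,0,0,0,1,10,-18,0,0,0,0,1,10,-18,0,0,0,0,1]
}}

```text
time: 24.1
position: [0.6932, -0.0115, 0.2332]
orientation: [-1.561, 0.188, -0.192]
ft_force: [-0.8, -0.3, -1.2]
gripper_width: 0.0906
```

```bash
python3 shot.py wrist:w14 side:d14 scene:s14; python3 -c "
from h import *
where()
for n,x,y,w,h,s in (('d14',225,210,160,110,4.5),('s14',300,190,140,110,5)):
    i=cv2.imread(f'pics/{n}.png')[y:y+h,x:x+w]; cv2.imwrite(f'pics/{n}c.png',cv2.resize(i,None,fx=s,fy=s,interpolation=cv2.INTER_CUBIC)[:600])"
```

```text
24.1 [ 0.6932 -0.0115  0.2332] [-1.5614  0.1882 -0.1919] [-0.8299 -0.3463 -1.2002] 0.09064116485600074
t 24.25 case TCP mm [154.4 -24.1 231.2] jaw yaw rel -0.0003 F case [-0.5 -0.4 -0.2] down [-0.002  0.001 -1.   ] g 0.09095360733604835
```

View pics/w14.png

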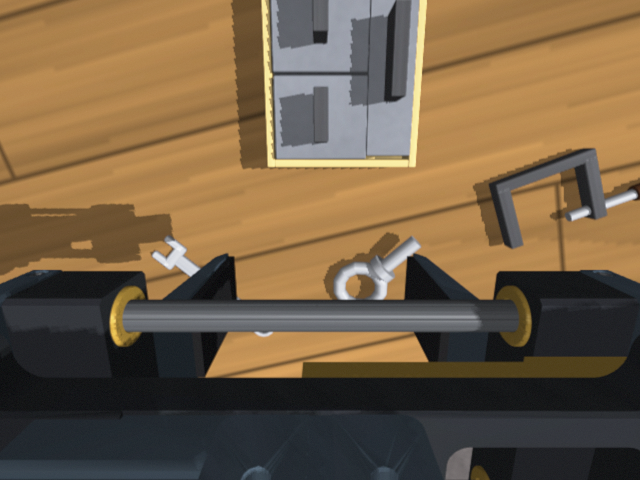

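View pics/d14c.png

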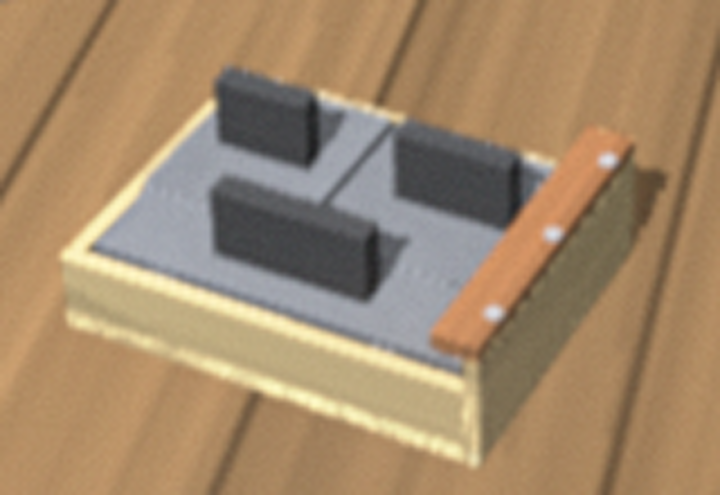

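View pics/s14c.png

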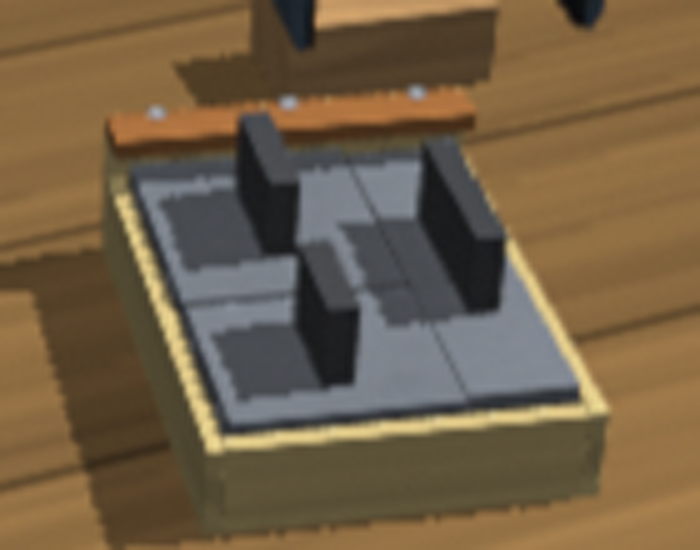

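View pics/s14.png

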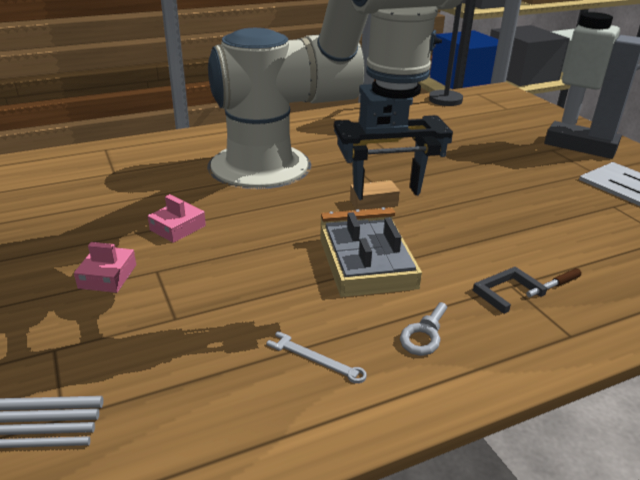

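All three tins lie flat and level in the case. In the scene view the eye bolt (421,338), clamp (510,285), spanner (318,357) and offcut (375,193) are where they started, and the gripper is clear.

```bash
python3 -c "
from station import robot
print(robot.finish_job())"
```

```text
the job is handed in; nothing more can be done
None
```

All three tins are packed upright and flat in the case, and the job was handed in at about 24 s of the 72 s allowed. No verdict came back.

- **Long tin:** it went in tilted about 0.25 rad with its end under the batten. I levelled it, set it on the floor and pushed it against the +y wall with about 17 N.
- **Wide tin:** it was lowered just clear of the batten, slid under it until it touched the -x wall at about 5 N, then lowered and released.
- **Short tin:** it went into the remaining slot without touching a wall or tin.

**Last checks:**
- The final wrist, side and scene pictures show all three lids level, with only thin gaps between the tins.
- The tool's contact points in the case frame were long y ≈ 50.5 mm and wide x ≈ -44 mm. Both match the case dimensions to within about 0.5 mm.
- At release the tool stood at 52–53 mm on every tin, so each sits on the 8 mm floor.
- The largest force I read was about 18 N, sampled at the end of each move.
- The eye bolt, clamp, spanner and offcut appear unmoved, judged by eye.

**Disagreement:** the first case y estimates differed by about 3 mm between the wrist camera and the two fixed cameras. I used a value in between, and the wall contacts confirmed it.

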